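# Turn a salt-jar lid over in the twist guide and close the jar

### The arm

A 7-joint arm with a two-finger parallel gripper is mounted at the origin on the work surface. World frame = base frame: x ahead of the robot, y to its left, z up, the work surface at z = 0. Lengths are in m, angles in rad, forces in N, time in s.
With the tool pointing down it reaches from about 0.425 to 0.925 m from the base axis. Payload 6.8 kg.
Tool frame: the origin (TCP) lies midway between the tips of the shut fingers; the grasp point (between the pads) lies 19 mm behind it; z points along the fingers, y is the line along which they close (so a half turn about z gives the same grasp; the last joint's range is limited). The gripper opens to 85 mm and grips with 20 to 120 N. Pads are 22 mm wide; open, the fingers measure 114 mm over their backs; the gripper's body (76 mm by 85 mm) begins 54 mm behind the grasp point. The pads swing forward as they close: fully open they stand 13 mm farther back than shut.
Start: joints at [-1.239, 0.477, 0.022, 1.555, -0.011, 1.109, -0.083], TCP at [0.287, 0.611, 0.211] pointing down, gripper open.
Joint ranges: [-2.96, 2.96], [-0.34, 2.1], [-1.41, 1.46], [0.24, 2.44], [-1.37, 4.51], [0.17, 1.92], [-2.96, 2.96]. Speed limits (rad/s): [2.39, 2.39, 3.14, 3.14, 3.14, 3.14, 3.14].

### API

Orientations are given as a rotation vector (axis times angle).
In Python, from bench import get_obs, grab_frame, camera_params, r gives the robot as it stands.
- The arm moves only by the shell command python3 -m jog 'ROWS' [FORCE]. ROWS is JSON, a list of rows, each an object of numbers: "rx", "ry", "rz": the turn, a rotation vector about the world's x, y, z scaled (see below); "x", "y", "z": the shift along the world's x, y, z scaled (see below); "jaw": the opening, from -1 (shut) to 1 (fully open). In form: [{"rx": .., "ry": .., "rz": .., "x": .., "y": .., "z": .., "jaw": ..}, ...]. A call has 1 to 8 rows; each row shifts and turns the commanded pose from where the row before left it; what a row does not reach is not made up. The controller multiplies each number of a shift by 60 mm and each number of a turn by 10 degrees. A row lasts 1/8 s, in which the tool goes at most 62.5 mm and 10.7 degrees, less where a joint would pass 70% of its speed; a pose out of reach is approached as far as the arm can. A call with a number of a shift or a turn outside -1 to 1 is refused whole. A call with a gripper value outside its range is refused whole. The fingers move at their own pace and stop on an object; FORCE is the grip in N (left out, the last holds). Time passes only in rows, so rows that do not move let the fingers close. It gives the time, the measured TCP pose, the force, the opening and the grip force at its end, in the units of the state.
- get_obs(): the state, without advancing time (a new reading comes with each control period).
- grab_frame(name): name is "side" or "top"; returns the picture (480x640x3 uint8, red, green, blue); there is no depth.
- camera_params(name): a dict with "fx", "fy", "cx", "cy" (pixels), "R" (3x3) and "t" (3): a world point X has camera coordinates R X + t. Camera axes: x right, y down, z forward; pixel columns grow to the right and rows downward; lengths in m; the calibration is good to about 2 mm. A picture is of the moment at which its call begins. camera_params takes no time and is no camera call.
- r.hand_in(): hands the job in; it is judged then, once.
The state is a dict: "clock": time; "joints": joint angles; "qvel": joint speeds; "tau": joint torques, N m; "tcp_pos": TCP position; "orientation": TCP orientation; "contact_force": force on the tool from outside, world axes, zero at the start; "moment": the same for the moment, N m; "grip_width": finger opening in m; "gripper_force": force on a finger pad.
Only numpy, scipy, OpenCV 4.12 (cv2) and the standard library are available. Lean on these libraries where they do the work, as an engineer would, in place of code of your own. Each camera call takes 0.05 s, during which the arm holds its last target. There are 200 camera calls.

### The job

The salt-jar lid stands on edge in the wooden drainer rack: drop it through the slot on top of the twist guide, held the right way round so that it comes out turned half over and comes to rest in the guide's tray with its green face up. Then take it from the tray and set it gently, green face up, on the open white jar so that its plug sits in the mouth. Leave the jar standing where it is, leave the closed blue jar and the bowl alone, and let go at the end.

Things in the scene. Friction and masses are not known exactly. Their poses are not given: they have to be found in the camera images.
- lid_center (a point): Loose lacquered (slippery) lid, 60 g: flange 66 mm across, 8 mm thick, one face green (the top); on the other a white plug 34 mm across, 4 mm proud (12 mm over all). Point: centre of the flange. x points out of the green face; y, z lie in the disc, turned any way. Starts on edge in the rack, centre 41 mm above the table, may lean a few degrees; pinch its faces from above, upper half.
- rack: Fixed light-wood drainer rack, base 90 x 110 x 8 mm, with a slot between two fences that reach 22 mm above the table. Origin at the centre of its underside; x across the slot, y along the slot. The lid stands in the slot, its green face towards the rack's +x.
- guide: Fixed twist guide; origin on the table under the slot's centre, axes as guide_slot. Under the slot a cage of polished rods twists by a half turn about the vertical, then a curved chute lays the lid flat and sends it along -x to the tray. So the lid's faces swap: the face that looks along +x as it goes in ends UP in the tray; the face that looks along -x, towards the tray, ends DOWN.
- guide_slot (a point): Centre of the slot in the guide's blue top plate, on its upper face, 280 mm above the table. Slot 29 mm wide along x, 76 mm long along y: the lid goes in on edge, faces looking along x. Plate 97 (x) x 136 mm (y), 6 mm thick. z up; -x points to the tray, roughly towards the robot. With its lower edge about 20 mm in the slot, just let go: it slides through in under 1 s and lies flat.
- chute_exit (a point): Exit of the guide's chute, on the tray floor, 95 mm from the slot's centre along -x; axes as guide_slot. A clear hood covers the chute up to here, its edge about 27 mm above the floor. Chute 84 mm wide over its side walls, which are 44 mm high here and 88 mm high from 55 mm along +x; the posts and rods, up to 280 mm, begin at about 45 mm from the slot's axis.
- guide_tray (a point): Spot on the aluminium tray's floor, 4 mm above the table, 170 mm from the slot along -x; axes as guide_slot. The lid stops at x -20 to +50, y -40 to +40 mm. Black pins 34 mm tall at x -43, y +-26; sides 12 mm high at y +-83; end wall 30 mm high at x -63. Green up, its flange lies 8 to 16 mm above the table: pinch the rim along y; if under the hood (x > 35), draw it along -x, then lift.
- jar_mouth (a point): Centre of the mouth of the open white ceramic jar, at the rim, 78 mm above the table; z up. Loose, about 400 g. Mouth about 44 mm inside; neck 52 mm outside, 23 mm tall; belly 74 mm. The lid's plug enters with about 5 mm play all round; the flange lies flat on the rim (its centre then 4 mm above this point) and overhangs the neck by 7 mm.
- filled_jar: Bystander: closed blue jar with a wooden green-faced lid, 74 mm across, 86 mm tall, origin at the centre of its underside. Not to be moved.
- salt_bowl: Bystander: dark steel bowl, 110 mm across, 55 mm tall, origin at the centre of its underside. Not to be moved.
Things that resemble listed ones, but are neither listed nor needed, are in the scene too. Of the things that look like the part that bears jar_mouth, the smallest one is meant.

How it is judged:
On the way, in this order (a step that is already met when the one before it is completed fails the run):
1. the lid, let go, falls through the twist guide (its centre inside the rod cage, 60 to 150 mm below the slot) (z of lid_center in the frame of guide_slot between -0.15 and -0.06 m and horizontal distance between lid_center and guide_slot below 0.025 m and contact force between the fingers and lid below 0.1 N).
2. the lid lies at rest in the guide's tray, green face up, not held (x of lid_center in the frame of guide_tray between -0.06 and 0.075 m and y of lid_center in the frame of guide_tray between -0.055 and 0.055 m and z of lid_center in the frame of guide_tray below 0.02 m and angle between lid_center's own x axis and vertical below 0.12 rad and linear speed of lid below 0.03 m/s and contact force between the fingers and lid below 0.1 N), for 0.2 s.
At the end, for the whole second after the job is handed in: The lid lies flat on the jar's rim, green face up within 0.1 rad, centred within 9 mm with its plug in the mouth (flange centre 1 to 7 mm above the rim), at rest and let go; the jar stands upright within 30 mm of where it was (horizontal distance between lid_center and jar_mouth below 0.009 m and z of lid_center in the frame of jar_mouth between 0.001 and 0.007 m and angle between lid_center's own x axis and vertical below 0.1 rad and angle between jar_mouth's own z axis and vertical below 0.1 rad and distance of jar_mouth from where it was at the start of the episode below 0.03 m and linear speed of lid below 0.02 m/s and contact force between the fingers and lid below 0.1 N); the robot touches nothing.
It fails at once if the closed jar or the bowl is moved by more than 20 mm (distance of any of filled_jar, salt_bowl from where it was at the start of the episode above 0.02 m).
It fails at once if the lid is dropped or slammed onto the open jar (faster than 0.5 m/s within 30 mm above the rim) (horizontal distance between lid_center and jar_mouth below 0.03 m and z of lid_center in the frame of jar_mouth below 0.03 m and linear speed of lid above 0.5 m/s).
It also fails if it takes over 67 s, if anything falls off the work surface, if the arm or the gripper's body presses on something with over 40 N, if the wrist force passes 120 N, or if a joint passes its speed limit or range.

## Working session

There is one attempt and no reset: what is moved stays moved. The work goes in short steps, Python scripts to look and compute and a shell command to move; the robot and the scene stay as the last step left them, time stands still between calls to the robot, and variables do not carry over. Pictures are saved under pics/ and viewed, at most 10 in all, crops included, and the job is handed in when it is done.

```bash
mkdir -p pics; cat > h.py <<'E'
import numpy as np, cv2
from bench import get_obs, grab_frame, camera_params, r
def save(n,f): cv2.imwrite('pics/'+f,cv2.cvtColor(grab_frame(n),cv2.COLOR_RGB2BGR))
def ray(n,u,v):
    c=camera_params(n);R=np.array(c['R']);t=np.array(c['t'])
    d=R.T@np.array([(u-c['cx'])/c['fx'],(v-c['cy'])/c['fy'],1]);return -R.T@t,d
def onz(n,u,v,z):
    o,d=ray(n,u,v);return o+d*(z-o[2])/d[2]
def proj(n,X):
    c=camera_params(n);p=np.array(c['R'])@np.array(X)+np.array(c['t']);return [c['fx']*p[0]/p[2]+c['cx'],c['fy']*p[1]/p[2]+c['cy']]
def two(a,b):
    (o,d),(p,e)=ray('top',*a),ray('side',*b)
    A=np.stack([d,-e],1);s=np.linalg.lstsq(A,p-o,rcond=None)[0]
    P,Q=o+d*s[0],p+e*s[1];return (P+Q)/2,np.linalg.norm(P-Q)
E
python3 - <<'E'
from h import *
np.set_printoptions(precision=4,suppress=True)
save('top','t0.png');save('side','s0.png')
for n in('top','side'):
    c=camera_params(n);print(n,-np.array(c['R']).T@c['t'],np.array(c['R']),c['fx'])
o=get_obs();print(o['clock'],o['tcp_pos'],o['orientation'],o['grip_width'])
E
```

```text
top [ 0.4516 -0.0475  1.1243] [[ 0.0138 -0.9997 -0.02  ]
 [-0.9979 -0.0125 -0.0629]
 [ 0.0626  0.0209 -0.9978]] 448.79320168846755
side [-0.075  -0.7355  0.8712] [[ 0.746  -0.6657 -0.0173]
 [-0.4225 -0.4531 -0.785 ]
 [ 0.5147  0.5929 -0.6193]] 457.84291739057863
0.1 [0.2871 0.6103 0.2103] [-0.6852 -3.0657  0.0026] 0.0853776897880114
```

View pics/t0.png

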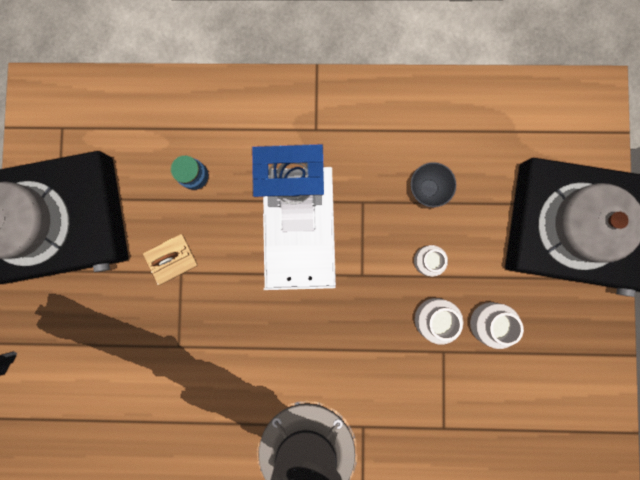

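View pics/s0.png

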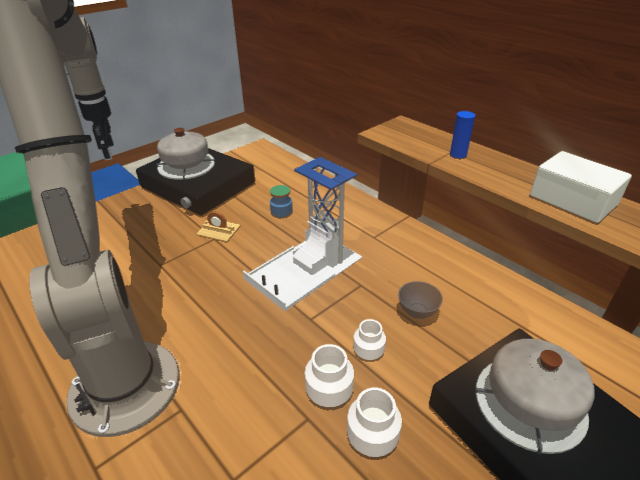

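Top view: rack with the lid at (169,259); closed blue jar at (187,169); guide plate at (288,170), with the tray below it; bowl at (433,185); three white jars at (431,261), (440,321) and (498,326). In the side view the rack is at (218,228) and the jars at (370,340), (330,375) and (375,420).

Could be mistaken:
- **Lid:** the one in the rack (169,259), or the closed jar's green lid (187,169) or the pot lids (20,215) and (600,220). I choose the rack.
- **Jar:** (431,261), (440,321) or (498,326). I choose the smallest, (431,261).

Next, a close crop to check both.

```bash
python3 - <<'E'
from h import *
t=cv2.imread('pics/t0.png');s=cv2.imread('pics/s0.png')
def c(i,x,y,w,h,W,H): return cv2.resize(i[y:y+h,x:x+w],(W,H),interpolation=cv2.INTER_CUBIC)
a=np.hstack([c(t,135,225,70,65,400,300),c(s,185,200,70,65,400,300)])
b=np.hstack([c(t,245,140,100,75,400,300),c(t,400,235,70,52,400,300)])
cv2.imwrite('pics/c0.png',np.vstack([a,b]))
np.set_printoptions(precision=4,suppress=True)
# rack outline, plate outline, jar
hsv=cv2.cvtColor(t,cv2.COLOR_BGR2HSV)
m=cv2.inRange(hsv,(105,150,60),(125,255,255));m[:,:230]=0;m[:,350:]=0;m[220:]=0
m=cv2.morphologyEx(m,cv2.MORPH_CLOSE,np.ones((5,5)))
k=max(cv2.findContours(m,0,2)[0],key=cv2.contourArea);q=cv2.minAreaRect(k);print('plate',q)
B=cv2.boxPoints(q);W=np.array([onz('top',u,v,.28) for u,v in B]);print(W,W.mean(0),np.linalg.norm(np.diff(W,axis=0),axis=1))
m=cv2.inRange(hsv,(0,0,150),(180,60,255));m[:, :410]=0;m[:,455:]=0;m[:240]=0;m[285:]=0
k=max(cv2.findContours(m,0,2)[0],key=cv2.contourArea);print('jar blob',cv2.minEnclosingCircle(k),cv2.boundingRect(k))
print('rack px',hsv[250,150:190:6])
E
```

```text
plate ((287.730712890625, 170.61395263671875), (49.43650436401367, 69.66738891601562), 87.83892059326172)
[[ 0.6772  0.1008  0.28  ]
 [ 0.6834 -0.0325  0.28  ]
 [ 0.5884 -0.0374  0.28  ]
 [ 0.5819  0.095   0.28  ]] [0.6327 0.0315 0.28  ] [0.1334 0.0952 0.1325]
jar blob ((431.71112060546875, 260.35760498046875), 15.716870307922363) (417, 245, 31, 32)
rack px [[ 18 106 232]
 [ 17 106 226]
 [ 17 105 228]
 [ 18 100 236]
 [ 19  96 238]
 [ 17 109 225]
 [ 18 104 230]]
```

View pics/c0.png

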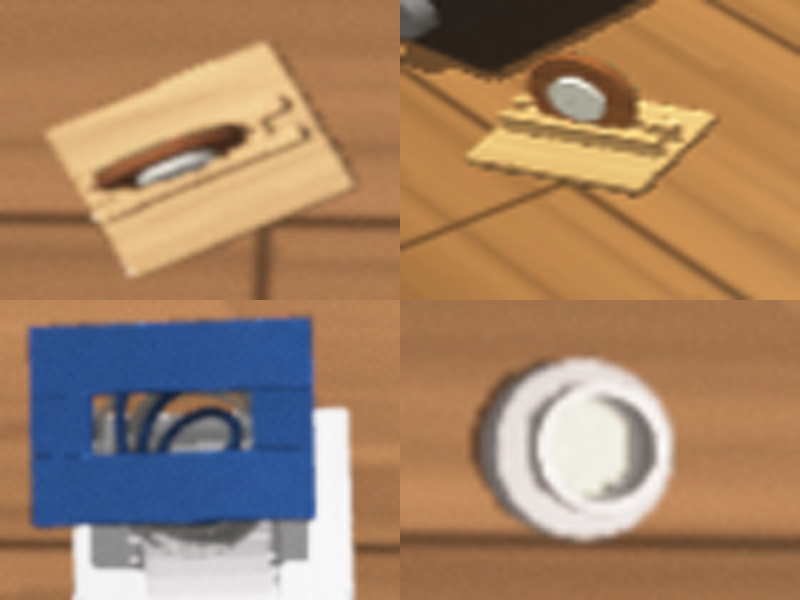

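The crop confirms the lid is on edge in the rack with its white plug towards the robot, in top view at about (165,259), so the green face looks away along world +x, as the guide needs. The jar is the small one, with its mouth at about (435,260.5) in the top view. Next I measure accurately.

```bash
python3 - <<'E'
from h import *
np.set_printoptions(precision=4,suppress=True)
t=cv2.imread('pics/t0.png');s=cv2.imread('pics/s0.png')
hsv=cv2.cvtColor(t,cv2.COLOR_BGR2HSV)
# rack
m=cv2.inRange(hsv,(10,60,195),(30,125,255));w=np.zeros_like(m);w[225:292,135:205]=m[225:292,135:205]
w=cv2.morphologyEx(w,cv2.MORPH_OPEN,np.ones((2,2)))
k=np.vstack([c for c in cv2.findContours(w,0,2)[0] if cv2.contourArea(c)>40]);q=cv2.minAreaRect(k);print('rack',q)
W=np.array([onz('top',u,v,.008) for u,v in cv2.boxPoints(q)]);e=np.diff(W,axis=0);print(W.mean(0),np.linalg.norm(e,axis=1),np.degrees(np.arctan2(e[:,1],e[:,0])))
# lid in top: non-rack pixels within central rack
h=cv2.fillConvexPoly(np.zeros_like(w),cv2.convexHull(k),255)
l=cv2.erode(h,np.ones((5,5)))&~w
hs=cv2.cvtColor(s,cv2.COLOR_BGR2HSV)
br=cv2.inRange(hsv,(0,60,0),(20,255,170))|cv2.inRange(hsv,(0,0,120),(180,50,255))
l=l&br
n,lab,st,ce=cv2.connectedComponentsWithStats(l);i=1+st[1:,4].argmax();print('lid',st[i],ce[i])
p=np.argwhere(lab==i)[:,::-1].astype(np.float32);print(cv2.minAreaRect(p))
# world positions at z .041 of end points
a,b=p[p[:,0].argmin()],p[p[:,0].argmax()];A,B=onz('top',*a,.041),onz('top',*b,.041);print(a,b,A,B,(A+B)/2,np.linalg.norm(A-B),np.degrees(np.arctan2(*(A-B)[1::-1])))
# side: plug (grey-white) and brown disc
R=(slice(200,250),slice(190,250))
pl=np.zeros_like(m);pl[R]=cv2.inRange(hs,(0,0,120),(180,60,255))[R]
n,lab,st,ce=cv2.connectedComponentsWithStats(pl);i=1+st[1:,4].argmax();print('plug side',st[i],ce[i])
pt=np.zeros_like(m);pt[240:285,145:190]=cv2.inRange(hsv,(0,0,120),(180,60,255))[240:285,145:190]
n,lab,st,ct=cv2.connectedComponentsWithStats(pt);j=1+st[1:,4].argmax();print('plug top',st[j],ct[j])
print('plug 3d',two(ct[j],ce[i]))
# jar
print('jar belly',onz('top',432.2,261,.03),'rim',onz('top',435,260.5,.078))
# guide: plate center, pins
c0=np.array([.6327,.0315]);y=np.radians(2.66);gx=np.array([np.cos(y),np.sin(y)]);gy=np.array([-gx[1],gx[0]])
for sg in(1,-1):print('pin pred',proj('top',[*(c0-.213*gx+sg*.026*gy),.038]))
d=cv2.inRange(hsv,(0,0,0),(180,255,60))[268:288,275:325];n,_,st,ce=cv2.connectedComponentsWithStats(d);print(ce[1:]+[275,268],st[1:,4])
R=cv2.Rodrigues(np.array(get_obs()['orientation']))[0];print(R)
# crop of side views of jar, plate
def c(i,x,y,w,h,W,H): return cv2.resize(i[y:y+h,x:x+w],(W,H),interpolation=cv2.INTER_CUBIC)
cv2.imwrite('pics/c1.png',np.hstack([c(s,345,315,50,50,400,400),c(s,285,150,80,80,400,400)]))
E
```

```text
rack ((169.9000244140625, 259.8000183105469), (35.329872131347656, 43.826934814453125), 63.43495178222656)
[0.4625 0.3479 0.008 ] [0.1096 0.0892 0.109 ] [ -62.5737 -151.6924  117.3794]
lid [152 253  27  13 153] [164.8366 259.0588]
((165.03448486328125, 259.0862121582031), (6.499336242675781, 28.597082138061523), 68.19859313964844)
[152. 263.] [178. 253.] [0.4537 0.3797 0.041 ] [0.4788 0.317  0.041 ] [0.4663 0.3483 0.041 ] 0.06757277751008331 111.81969217569694
plug side [211 217  10   9  64] [215.625  221.0625]
plug top [159 258  13   7  44] [164.9773 260.7955]
plug 3d (array([0.4595, 0.349 , 0.0386]), np.float64(6.305115695292542e-05))
jar belly [ 0.468 -0.3    0.03 ] rim [ 0.4685 -0.2954  0.078 ]
pin pred [np.float64(288.36146923916306), np.float64(279.41013818274223)]
pin pred [np.float64(309.87055298121396), np.float64(278.7177641967334)]
[[309.6667 277.6667]
 [288.5    278.5   ]] [3 4]
[[-0.9049  0.4257 -0.0006]
 [ 0.4257  0.9049 -0.0016]
 [-0.0001 -0.0017 -1.    ]]
```

View pics/c1.png

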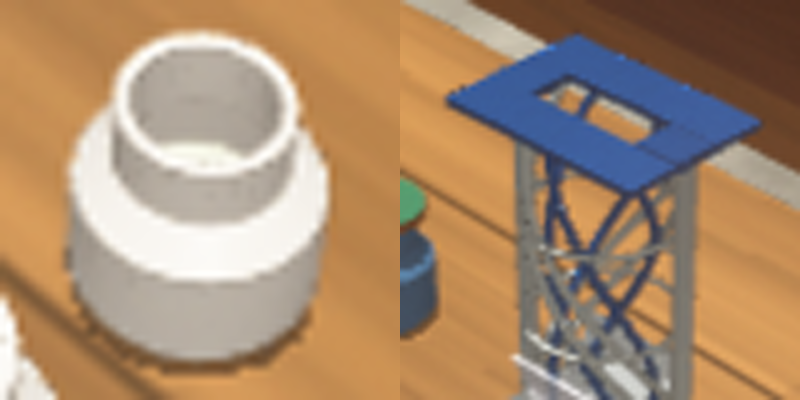

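The side rim ellipse centre is at about (370.2,327.8) and the plate centre at about (325.6,172.2). The measurements agree: the lid is at about (0.465,0.349), the rack slot direction is about 117°, and the predicted pins match the picture within 1 px. I now move above the lid and triangulate the mouth and slot.

```bash
python3 -m jog '[{"x":0.49,"y":-0.73,"z":-0.2,"rz":-0.65,"jaw":1},{"x":0.49,"y":-0.73,"z":-0.2,"rz":-0.65,"jaw":1},{"x":0.49,"y":-0.73,"z":-0.2,"rz":-0.65,"jaw":1},{"x":0.49,"y":-0.73,"z":-0.2,"rz":-0.65,"jaw":1},{"x":0.49,"y":-0.73,"z":-0.2,"rz":-0.65,"jaw":1},{"x":0.5,"y":-0.72,"z":-0.2,"rz":-0.65,"jaw":1},{"jaw":1}]' 30
python3 - <<'E'
from h import *
print('mouth',two((435,260.5),(370.2,327.8)))
print('slot',two((287.9,170.8),(325.6,172.2)))
R=cv2.Rodrigues(np.array(get_obs()['orientation']))[0];print('yaw y',np.degrees(np.arctan2(R[1,1],R[0,1])),R[:,2],get_obs()['joints'])
E
```

```text
mouth (array([ 0.46843259, -0.29566192,  0.07654383]), np.float64(0.0001873364824170285))
slot (array([0.63370063, 0.03093923, 0.2758814 ]), np.float64(0.0015286867019024162))
yaw y 64.80392742448466 [-6.09819717e-04 -1.57091563e-03 -9.99998580e-01] [-1.23911922  0.47776891  0.022319    1.5563531  -0.01149598  1.10928361
 -0.08312005]validation failed for argument at $[0]...
```

The move was refused, probably because every key has to be given. Mouth and slot heights come out at 76.5 and 276 mm against 78 and 280, which is good.

```bash
python3 -m jog '[{"rx":0,"ry":0,"rz":-0.65,"x":0.49,"y":-0.73,"z":-0.2,"jaw":1},{"rx":0,"ry":0,"rz":-0.65,"x":0.49,"y":-0.73,"z":-0.2,"jaw":1},{"rx":0,"ry":0,"rz":-0.65,"x":0.49,"y":-0.73,"z":-0.2,"jaw":1},{"rx":0,"ry":0,"rz":-0.65,"x":0.49,"y":-0.73,"z":-0.2,"jaw":1},{"rx":0,"ry":0,"rz":-0.65,"x":0.49,"y":-0.73,"z":-0.2,"jaw":1},{"rx":0,"ry":0,"rz":-0.65,"x":0.5,"y":-0.72,"z":-0.2,"jaw":1},{"rx":0,"ry":0,"rz":0,"x":0,"y":0,"z":0,"jaw":1}]' 30
```

```text
clock: 0.98
tcp_pos: [0.4668, 0.3428, 0.1381]
orientation: [1.681, 2.652, -0.005]
contact_force: [0.3, -0.1, 0.1]
grip_width: 0.0855
gripper_force: 0.0
```

```bash
python3 -m jog '[{"rx":0,"ry":0,"rz":0,"x":0,"y":0,"z":-0.7,"jaw":0},{"rx":0,"ry":0,"rz":0,"x":0,"y":0,"z":0,"jaw":0}]' 30
```

```text
clock: 1.23
tcp_pos: [0.4617, 0.3478, 0.0947]
orientation: [-1.666, -2.661, 0.009]
contact_force: [-0.1, -0.5, 0.4]
grip_width: 0.0517
gripper_force: 0.0
```

```bash
python3 -m jog '[{"rx":0,"ry":0,"rz":0,"x":0.05,"y":0.02,"z":-0.5,"jaw":-0.1},{"rx":0,"ry":0,"rz":0,"x":0,"y":0,"z":-0.35,"jaw":-0.1},{"rx":0,"ry":0,"rz":0,"x":0,"y":0,"z":0,"jaw":-1},{"rx":0,"ry":0,"rz":0,"x":0,"y":0,"z":0,"jaw":-1},{"rx":0,"ry":0,"rz":0,"x":0,"y":0,"z":0,"jaw":-1},{"rx":0,"ry":0,"rz":0,"x":0,"y":0,"z":0,"jaw":-1}]' 30
```

```text
clock: 1.98
tcp_pos: [0.4679, 0.3504, 0.0474]
orientation: [1.669, 2.661, 0.003]
contact_force: [-0.6, -0.1, 4.2]
grip_width: 0.007
gripper_force: 32.6
```

```bash
python3 -m jog '[{"rx":0,"ry":0,"rz":0,"x":0,"y":0,"z":0.3,"jaw":-1},{"rx":0,"ry":0,"rz":0,"x":0,"y":0,"z":0.8,"jaw":-1},{"rx":0,"ry":0,"rz":0,"x":0,"y":0,"z":0.8,"jaw":-1},{"rx":0,"ry":0,"rz":0,"x":0,"y":0,"z":0,"jaw":-1}]' 40
python3 - <<'E'
from h import *
save('side','s1.png');save('top','t1.png');s=cv2.imread('pics/s1.png');t=cv2.imread('pics/t1.png')
p=get_obs()['tcp_pos'];u,v=map(int,proj('side',p));a=s[v-50:v+50,u-50:u+50]
u2,v2=map(int,proj('top',p));b=t[v2-50:v2+50,u2-50:u2+50]
print(u,v,u2,v2);cv2.imwrite('pics/c2.png',np.hstack([cv2.resize(i,(400,400),interpolation=2) for i in(a,b)]))
E
```

```text
clock: 2.48
tcp_pos: [0.4701, 0.3515, 0.1655]
orientation: [1.669, 2.659, 0.014]
contact_force: [-0.3, 0.8, -1.2]
grip_width: 0.0062
gripper_force: 41.5
211 186 144 256
```

View pics/c2.png

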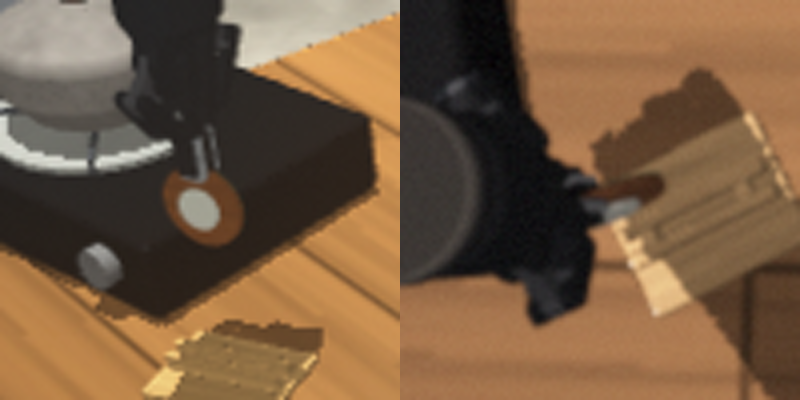

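The lid is held by the flange's upper part, plug free and facing the robot, hanging vertical (side plug centre at about (211,187.6)). Now I measure where it sits relative to the TCP.

```bash
python3 - <<'E'
from h import *
np.set_printoptions(precision=4,suppress=True)
s=cv2.cvtColor(cv2.imread('pics/s1.png'),cv2.COLOR_BGR2HSV)[186-50:236,161:261]
m=cv2.inRange(s,(0,0,130),(180,60,255));br=cv2.inRange(s,(3,100,60),(15,255,190));br[65:]=0;br[:35]=0;br[:,:30]=0;br[:,65:]=0
m[65:]=0;m[:43]=0;m[:,:40]=0;m[:,58:]=0
n,l,st,ce=cv2.connectedComponentsWithStats(m);i=1+st[1:,4].argmax();print(st[i],ce[i]);pc=ce[i]+[161,136]
q=np.argwhere(br)[:,::-1];print('brown bbox',q.min(0)+[161,136],q.max(0)+[161,136])
o=get_obs();p=np.array(o['tcp_pos']);R=cv2.Rodrigues(np.array(o['orientation']))[0];y=R[:,1]*np.sign(R[0,1])
print(o['clock'],p,'y',y,o['joints'])
O,d=ray('side',*pc);P=p-8e-3*y   # plug face plane
k=((P-O)@y)/(d@y);X=O+k*d;C=X+8e-3*y;print('lid centre',C,'rel tcp along normal/lateral/z',(C-p)@y,(C-p)@np.cross([0,0,1],y),C[2]-p[2])
E
```

```text
[45 47 10 10 76] [49.3816 51.7632]
brown bbox [201 179] [221 197]
2.575 [0.4675 0.3498 0.1612] y [0.9004 0.4351 0.0013] [-0.9349  0.3844  0.2373  1.8434 -0.1109  0.9251 -0.1974]
lid centre [0.468  0.3489 0.1613] rel tcp along normal/lateral/z 1.2845674953843792e-16 -0.001098894631852628 0.00012421201202048038
```

```bash
python3 -m jog '[{"rx":0,"ry":0,"rz":-0.3,"x":0,"y":0,"z":0.9,"jaw":-1},{"rx":0,"ry":0,"rz":-0.3,"x":0,"y":0,"z":0.9,"jaw":-1},{"rx":0,"ry":0,"rz":-0.3,"x":0.46,"y":-0.86,"z":0.25,"jaw":-1},{"rx":0,"ry":0,"rz":-0.3,"x":0.46,"y":-0.86,"z":0.25,"jaw":-1},{"rx":0,"ry":0,"rz":-0.3,"x":0.46,"y":-0.86,"z":0.25,"jaw":-1},{"rx":0,"ry":0,"rz":-0.3,"x":0.46,"y":-0.86,"z":0.25,"jaw":-1},{"rx":0,"ry":0,"rz":-0.3,"x":0.46,"y":-0.86,"z":0.25,"jaw":-1},{"rx":0,"ry":0,"rz":-0.2,"x":0.46,"y":-0.86,"z":0.25,"jaw":-1}]' 40
python3 -m jog '[{"rx":0,"ry":0,"rz":0,"x":0,"y":-0.1,"z":0,"jaw":-1},{"rx":0,"ry":0,"rz":0,"x":0,"y":0,"z":0,"jaw":-1},{"rx":0,"ry":0,"rz":0,"x":0,"y":0,"z":0,"jaw":-1},{"rx":0,"ry":0,"rz":0,"x":0,"y":0,"z":0,"jaw":-1}]' 40
cat >> h.py <<'E'
def state():
    o=get_obs();p=np.array(o['tcp_pos']);R=cv2.Rodrigues(np.array(o['orientation']))[0]
    y=np.degrees(np.arctan2(R[1,1],R[0,1]));print('t',o['clock'],'p',p.round(4),'yaw',round(y,1),'z',R[:,2].round(3),'j',np.array(o['joints']).round(2),'w',o['grip_width'],o['contact_force']);return p,y
E
python3 - <<'E'
from h import *
state();save('side','s2.png');save('top','t2.png')
s=cv2.imread('pics/s2.png');t=cv2.imread('pics/t2.png')
cv2.imwrite('pics/c3.png',np.hstack([cv2.resize(i,(400,400),interpolation=2) for i in(s[100:220,270:390],t[110:230,230:350])]))
E
```

```text
clock: 3.58
tcp_pos: [0.6329, 0.0386, 0.3571]
orientation: [-2.166, -2.273, 0.004]
contact_force: [1.0, 0.0, -0.5]
grip_width: 0.0063
gripper_force: 41.5
clock: 4.08
tcp_pos: [0.6325, 0.0361, 0.3576]
orientation: [-2.163, -2.277, 0.001]
contact_force: [0.6, -1.0, -1.2]
grip_width: 0.0065
gripper_force: 41.5
t 4.075 p [0.6325 0.0361 0.3576] yaw 3.0 z [-0.001  0.    -1.   ] j [-0.53  0.34  0.51  1.49 -0.17  1.36  0.04] w 0.006503530859548374 [ 0.57145915 -0.95654078 -1.18111045]
```

View pics/c3.png

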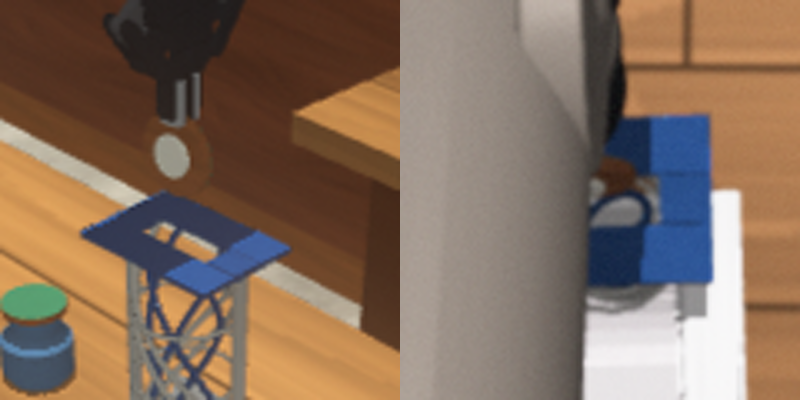

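The lid hangs over the slot, a little towards +y of it, plug facing the robot (side plug centre at about (321.5,146.7)). I work out the last shift.

```bash
python3 - <<'E'
from h import *
np.set_printoptions(precision=4,suppress=True)
p,yw=state();a=np.radians(yw);y=np.array([np.cos(a),np.sin(a),0])
s=cv2.cvtColor(cv2.imread('pics/s2.png'),cv2.COLOR_BGR2HSV);m=np.zeros(s.shape[:2],np.uint8);m[138:156,314:329]=cv2.inRange(s,(0,0,100),(180,90,255))[138:156,314:329]
n,l,st,ce=cv2.connectedComponentsWithStats(m);i=1+st[1:,4].argmax();pc=ce[i];print(st[i],pc)
O,d=ray('side',*pc);k=((p-8e-3*y-O)@y)/(d@y);C=O+k*d+8e-3*y;print('lid',C,C-p)
print('slot by side',onz('side',325.6,172.2,.28),'top',onz('top',287.9,170.8,.28))
E
```

```text
t 4.175 p [0.6327 0.0354 0.358 ] yaw 2.9 z [-0.  0. -1.] j [-0.53  0.34  0.51  1.49 -0.16  1.36  0.04] w 0.006056088325998606 [-0.5716  0.2883 -0.3538]
[316 140  11  14 115] [320.9826 146.3652]
lid [0.6326 0.0371 0.3504] [-0.0001  0.0017 -0.0076]
slot by side [0.6295 0.0253 0.28  ] top [0.6322 0.031  0.28  ]
```

```bash
python3 - <<'E'
from h import *
np.set_printoptions(precision=4,suppress=True)
for f,n,b in(('s0','side',(150,205,285,365)),('t0','top',(135,205,240,335))):
    h=cv2.cvtColor(cv2.imread(f'pics/{f}.png'),cv2.COLOR_BGR2HSV);m=np.zeros(h.shape[:2],np.uint8);q=(slice(*b[:2]),slice(*b[2:]))
    m[q]=cv2.inRange(h,(105,120,60),(125,255,255))[q]
    if n=='side': m[190:]=0
    k=max(cv2.findContours(cv2.morphologyEx(m,3,np.ones((3,3))),0,2)[0],key=cv2.contourArea)
    P=cv2.approxPolyDP(k,5,True)[:,0];print(n,P.tolist())
    hole=[c for c in cv2.findContours(m,cv2.RETR_CCOMP,2)[0]];hole=sorted(hole,key=cv2.contourArea)[-2];print('hole',cv2.boxPoints(cv2.minAreaRect(hole)).tolist(),cv2.minAreaRect(hole)[0], cv2.contourArea(hole))
a=np.radians(2.66);gx=np.array([np.cos(a),np.sin(a)]);gy=np.array([-gx[1],gx[0]]);c=np.array([.633,.031])
for n in('side','top'):
  print(n,'pred plate',[np.round(proj(n,[*(c+i*.0485*gx+j*.068*gy),.28]),1).tolist() for i,j in((-1,-1),(-1,1),(1,1),(1,-1))],'slot',[np.round(proj(n,[*(c+i*.0145*gx+j*.038*gy),.28]),1).tolist() for i,j in((-1,-1),(-1,1),(1,1),(1,-1))])
E
```

```text
side [[295, 169], [329, 187], [356, 174], [320, 157]]
hole [[310.3999938964844, 169.1999969482422], [314.3999938964844, 161.1999969482422], [339.1999816894531, 173.59999084472656], [335.1999816894531, 181.59999084472656]] (324.79998779296875, 171.39999389648438) 194.5
top [[321, 145], [253, 147], [254, 195], [321, 194]]
hole [[274.4627380371094, 162.10572814941406], [308.4454040527344, 160.6897735595703], [309.1716003417969, 178.1178436279297], [275.1889343261719, 179.53379821777344]] (291.8171691894531, 170.11178588867188) 498.0
side pred plate [[331.0, 187.7], [293.5, 168.6], [319.8, 155.9], [357.3, 173.3]] slot [[331.8, 178.2], [310.9, 167.9], [318.7, 164.0], [339.7, 174.0]]
top pred plate [[324.4, 194.3], [253.0, 196.9], [251.8, 146.7], [322.7, 144.0]] slot [[308.1, 177.2], [268.2, 178.6], [267.8, 163.6], [307.6, 162.2]]
```

The plate centre (0.633,0.031) fits both views. I shift +2.5 mm in x and -6 mm in y, then lower with a force check halfway.

```bash
python3 -m jog '[{"rx":0,"ry":0,"rz":0,"x":0.04,"y":-0.1,"z":-0.2,"jaw":-1},{"rx":0,"ry":0,"rz":0,"x":0,"y":0,"z":-0.1,"jaw":-1},{"rx":0,"ry":0,"rz":0,"x":0,"y":0,"z":0,"jaw":-1},{"rx":0,"ry":0,"rz":0,"x":0,"y":0,"z":0,"jaw":-1}]' 40
python3 -c "
from h import *
state()"
```

```text
clock: 4.68
tcp_pos: [0.6355, 0.0282, 0.3403]
orientation: [2.166, 2.275, 0.0]
contact_force: [1.0, 0.4, -0.1]
grip_width: 0.0062
gripper_force: 41.5
t 4.675 p [0.6355 0.0282 0.3403] yaw 2.8 z [ 0.  0. -1.] j [-0.51  0.35  0.51  1.51 -0.17  1.33  0.06] w 0.006179645989619464 [ 0.99154993  0.38923598 -0.10478538]
```

```bash
python3 -m jog '[{"rx":0,"ry":0,"rz":0,"x":0,"y":0.02,"z":-0.25,"jaw":-1},{"rx":0,"ry":0,"rz":0,"x":0,"y":0,"z":-0.25,"jaw":-1},{"rx":0,"ry":0,"rz":0,"x":0,"y":0,"z":-0.17,"jaw":-1},{"rx":0,"ry":0,"rz":0,"x":0,"y":0,"z":0,"jaw":-1},{"rx":0,"ry":0,"rz":0,"x":0,"y":0,"z":0,"jaw":-1}]' 40
python3 - <<'E'
from h import *
state();save('side','s3.png');s=cv2.imread('pics/s3.png')
cv2.imwrite('pics/c4.png',cv2.resize(s[110:210,275:375],(600,600),interpolation=2))
E
```

```text
clock: 5.3
tcp_pos: [0.6356, 0.0293, 0.3003]
orientation: [2.166, 2.275, 0.001]
contact_force: [0.3, 0.0, -0.2]
grip_width: 0.0061
gripper_force: 41.5
t 5.3 p [0.6356 0.0293 0.3003] yaw 2.8 z [ 0.001 -0.    -1.   ] j [-0.51  0.37  0.5   1.57 -0.18  1.25  0.07] w 0.006148701715542433 [ 0.29304813  0.0254786  -0.19477751]
```

View pics/c4.png

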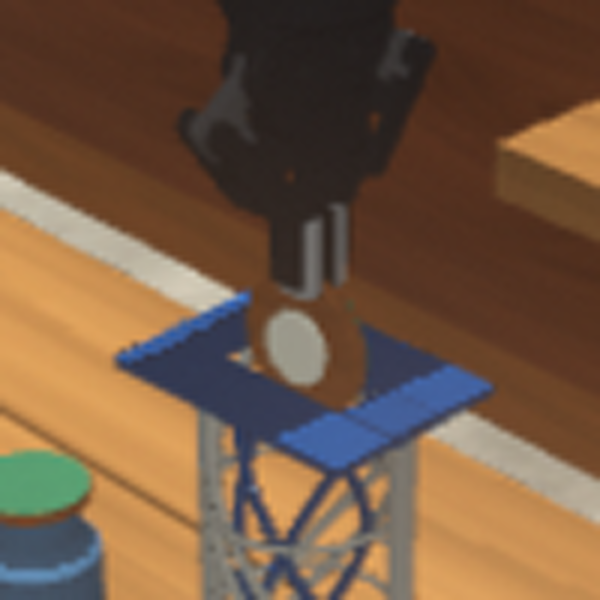

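The lid's lower edge is inside the slot, clear, with no contact force. I let go, then rise.

```bash
python3 -m jog '[{"rx":0,"ry":0,"rz":0,"x":0,"y":0,"z":0,"jaw":0},{"rx":0,"ry":0,"rz":0,"x":0,"y":0,"z":0,"jaw":0},{"rx":0,"ry":0,"rz":0,"x":0,"y":0,"z":0,"jaw":0},{"rx":0,"ry":0,"rz":0,"x":0,"y":0,"z":0,"jaw":0},{"rx":0,"ry":0,"rz":0,"x":0,"y":0,"z":0.5,"jaw":0},{"rx":0,"ry":0,"rz":0,"x":-0.8,"y":0,"z":0.5,"jaw":0},{"rx":0,"ry":0,"rz":0,"x":-0.9,"y":0,"z":0,"jaw":0},{"rx":0,"ry":0,"rz":0,"x":-0.9,"y":0,"z":0,"jaw":1}]'
python3 - <<'E'
from h import *
state();save('side','s4.png');save('top','t4.png')
s=cv2.imread('pics/s4.png');t=cv2.imread('pics/t4.png')
cv2.imwrite('pics/c5.png',np.hstack([cv2.resize(i,(400,400),interpolation=2) for i in(s[150:310,230:390],t[140:300,220:380])]))
E
```

```text
clock: 6.35
tcp_pos: [0.4781, 0.0293, 0.3602]
orientation: [2.166, 2.274, 0.001]
contact_force: [-0.4, 1.0, 0.3]
grip_width: 0.0597
gripper_force: 0.0
t 6.35 p [0.4781 0.0293 0.3602] yaw 2.8 z [ 0.001  0.    -1.   ] j [-0.67  0.01  0.49  1.82 -0.    1.31 -0.13] w 0.059743863389829094 [-0.43062138  1.04343504  0.314696  ]
```

View pics/c5.png

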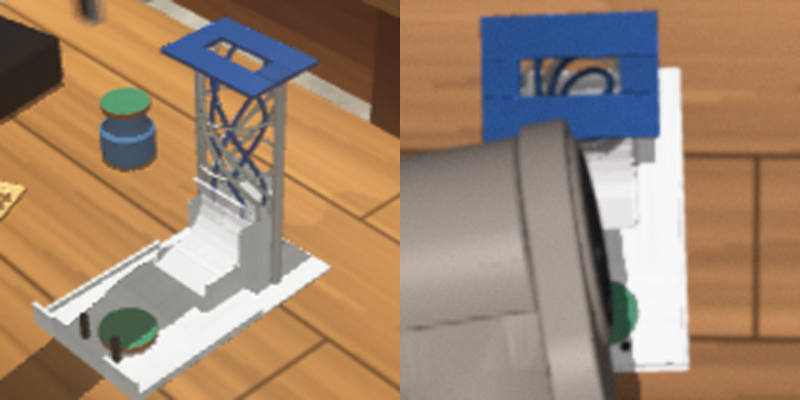

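The lid lies flat in the tray, green face up, near the pins (side centre about (281.6,281.6)), so the guide pass worked. I measure its position.

```bash
python3 - <<'E'
from h import *
np.set_printoptions(precision=4,suppress=True)
state();save('side','s5.png');save('top','t5.png')
a=np.radians(2.66);gx=np.array([np.cos(a),np.sin(a)]);gy=np.array([-gx[1],gx[0]]);c=np.array([.6335,.031])-.17*gx
for f,n,q in(('s5','side',(slice(260,305),slice(255,310))),('t5','top',(slice(230,300),slice(265,335)))):
    h=cv2.cvtColor(cv2.imread(f'pics/{f}.png'),cv2.COLOR_BGR2HSV);m=np.zeros(h.shape[:2],np.uint8)
    m[q]=cv2.inRange(h,(60,60,30),(95,255,255))[q];m=cv2.morphologyEx(m,3,np.ones((5,5)))
    k=max(cv2.findContours(m,0,1)[0],key=cv2.contourArea);W=np.array([onz(n,u,v,.016)[:2] for u,v in k[:,0]],np.float32)
    (x,y),r_=cv2.minEnclosingCircle((W*1000).astype(np.float32));C=np.array([x,y])/1000
    print(n,'centre',C,'r mm',r_,'in tray frame',(C-c)@gx,(C-c)@gy,'ellipse',cv2.fitEllipse(k),'bbox',cv2.boundingRect(k))
    print(onz(n,*cv2.fitEllipse(k)[0],.016))
# pin check in side
print('pins pred side',[proj('side',[*(c-.043*gx+s*.026*gy),.038]) for s in(1,-1)])
h=cv2.cvtColor(cv2.imread('pics/s0.png'),cv2.COLOR_BGR2HSV);d=cv2.inRange(h,(0,0,0),(180,255,60))[265:300,255:290];n,_,st,ce=cv2.connectedComponentsWithStats(d);print(ce[1:]+[255,265],st[1:])
E
```

```text
t 6.45 p [0.4749 0.0287 0.3601] yaw 2.8 z [-0.002  0.003 -1.   ] j [-0.67  0.    0.48  1.83 -0.    1.31 -0.13] w 0.07350533779254281 [0.4118 0.3297 0.197 ]
side centre [0.4541 0.0155] r mm 30.61223793029785 in tray frame -0.009916370619254418 -0.007162558625488938 ellipse ((281.3784484863281, 280.54376220703125), (13.540518760681152, 21.81180763244629), 94.131591796875) bbox (270, 274, 23, 15)
[0.4556 0.0158 0.016 ]
top centre [0.4553 0.0091] r mm 28.760875701904297 in tray frame -0.008987571536828647 -0.013633060602999583 ellipse ((308.048583984375, 264.4425048828125), (11.071770668029785, 24.968854904174805), 0.7639716863632202) bbox (303, 253, 12, 24)
[0.4555 0.0015 0.016 ]
pins pred side [[np.float64(263.17289357949943), np.float64(274.95197006451497)], [np.float64(275.7440134197641), np.float64(284.3305467766932)]]
[] []
```

The lid is at about (0.455,0.0155): top and side agree on x, and the top view's free right edge gives y ≈ 0.0165. I turn the tool a quarter turn and come down above it.

```bash
python3 -m jog '[{"rx":0,"ry":0,"rz":-1,"x":-0.05,"y":-0.03,"z":-0.4,"jaw":1},{"rx":0,"ry":0,"rz":-1,"x":-0.04,"y":-0.03,"z":-0.5,"jaw":1},{"rx":0,"ry":0,"rz":-1,"x":-0.04,"y":-0.03,"z":-0.5,"jaw":1},{"rx":0,"ry":0,"rz":-1,"x":-0.04,"y":-0.03,"z":-0.5,"jaw":1},{"rx":0,"ry":0,"rz":-1,"x":-0.04,"y":-0.03,"z":-0.5,"jaw":1},{"rx":0,"ry":0,"rz":-1,"x":-0.04,"y":-0.03,"z":-0.5,"jaw":1},{"rx":0,"ry":0,"rz":-1,"x":-0.04,"y":-0.03,"z":-0.5,"jaw":1},{"rx":0,"ry":0,"rz":-1,"x":-0.04,"y":-0.01,"z":-0.5,"jaw":1}]' 30
python3 -m jog '[{"rx":0,"ry":0,"rz":-1,"x":0,"y":0,"z":-0.2,"jaw":1},{"rx":0,"ry":0,"rz":0,"x":0,"y":0,"z":0,"jaw":1},{"rx":0,"ry":0,"rz":0,"x":0,"y":0,"z":0,"jaw":1},{"rx":0,"ry":0,"rz":0,"x":0,"y":0,"z":0,"jaw":1}]' 30
python3 -c "
from h import *
state()"
```

```text
clock: 7.55
tcp_pos: [0.4612, 0.0158, 0.1249]
orientation: [3.122, 0.34, 0.001]
contact_force: [0.5, 0.4, -0.9]
grip_width: 0.0852
gripper_force: 0.0
clock: 8.05
tcp_pos: [0.4605, 0.0162, 0.1146]
orientation: [-3.14, -0.08, -0.002]
contact_force: [-0.5, 0.9, -0.4]
grip_width: 0.0854
gripper_force: 0.0
t 8.05 p [0.4605 0.0162 0.1146] yaw -87.1 z [ 0.001  0.    -1.   ] j [-0.68  0.29  0.6   2.18 -0.24  0.74 -1.44] w 0.08535346280039947 [-0.47924614  0.85254957 -0.39768043]
```

```bash
python3 -m jog '[{"rx":0,"ry":0,"rz":0,"x":-0.09,"y":-0.01,"z":-0.5,"jaw":0.85},{"rx":0,"ry":0,"rz":0,"x":0,"y":0,"z":-0.5,"jaw":0.85},{"rx":0,"ry":0,"rz":0,"x":0,"y":0,"z":-0.4,"jaw":0.85},{"rx":0,"ry":0,"rz":0,"x":0,"y":0,"z":0,"jaw":0.85},{"rx":0,"ry":0,"rz":0,"x":0,"y":0,"z":0,"jaw":0.85}]' 30
python3 - <<'E'
from h import *
p,_=state();save('side','s6.png');save('top','t6.png')
s=cv2.imread('pics/s6.png');t=cv2.imread('pics/t6.png')
u,v=map(int,proj('side',[.455,.0155,.03]));print(u,v,proj('side',p))
cv2.imwrite('pics/c6.png',cv2.resize(s[v-50:v+35,u-55:u+55],(770,595),interpolation=2))
E
```

```text
clock: 8.68
tcp_pos: [0.455, 0.0156, 0.031]
orientation: [-3.14, -0.077, -0.002]
contact_force: [0.2, -0.0, -0.1]
grip_width: 0.0785
gripper_force: 0.0
t 8.675 p [0.455  0.0156 0.031 ] yaw -87.2 z [ 0.001  0.    -1.   ] j [-0.57  0.44  0.49  2.24 -0.4   0.54 -1.3 ] w 0.07853067319244311 [ 0.15798137 -0.0454323  -0.13670476]
280 276 [np.float64(280.93116856737765), np.float64(276.622391431958)]
```

View pics/c6.png

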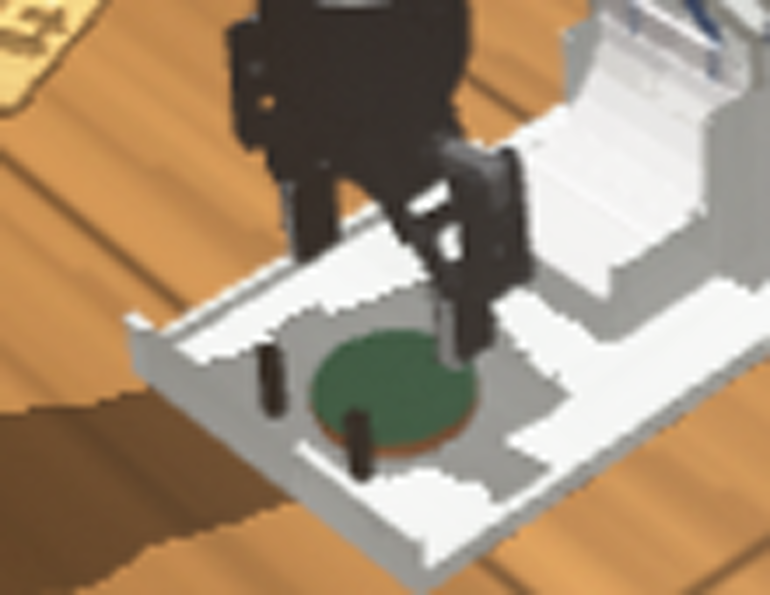

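The open fingertips are well above the lid and straddle it, at about (269,263) and (291,278); lid centre about (281.4,281.7). I go down in steps, watching the force.

```bash
python3 -m jog '[{"rx":0,"ry":0,"rz":0,"x":0,"y":0,"z":-0.2,"jaw":0.85},{"rx":0,"ry":0,"rz":0,"x":0,"y":0,"z":-0.2,"jaw":0.85},{"rx":0,"ry":0,"rz":0,"x":0,"y":0,"z":0,"jaw":0.85},{"rx":0,"ry":0,"rz":0,"x":0,"y":0,"z":0,"jaw":0.85}]' 30
python3 -m jog '[{"rx":0,"ry":0,"rz":0,"x":0,"y":0,"z":-0.05,"jaw":0.85},{"rx":0,"ry":0,"rz":0,"x":0,"y":0,"z":0,"jaw":0.85}]' 30 | egrep 'pos|contact'
python3 -m jog '[{"rx":0,"ry":0,"rz":0,"x":0,"y":0,"z":-0.05,"jaw":0.85},{"rx":0,"ry":0,"rz":0,"x":0,"y":0,"z":0,"jaw":0.85}]' 30 | egrep 'pos|contact'
```

```text
clock: 9.28
tcp_pos: [0.454, 0.0154, 0.0058]
orientation: [3.14, 0.076, -0.001]
contact_force: [1.0, -0.5, 0.3]
grip_width: 0.0789
gripper_force: 0.0
tcp_pos: [0.4542, 0.0156, 0.003]
contact_force: [-0.6, -0.9, -0.0]
tcp_pos: [0.4541, 0.0156, -0.0001]
contact_force: [1.2, -0.9, 0.9]
```

```bash
python3 -m jog '[{"rx":0,"ry":0,"rz":0,"x":0.01,"y":0,"z":-0.05,"jaw":0.85},{"rx":0,"ry":0,"rz":0,"x":0,"y":0,"z":0,"jaw":0.85}]' 30 | egrep 'pos|contact'
python3 -m jog '[{"rx":0,"ry":0,"rz":0,"x":0,"y":0,"z":0,"jaw":0.4},{"rx":0,"ry":0,"rz":0,"x":0,"y":0,"z":0,"jaw":0.4},{"rx":0,"ry":0,"rz":0,"x":0,"y":0,"z":0,"jaw":0.4},{"rx":0,"ry":0,"rz":0,"x":0,"y":0,"z":0,"jaw":0.4}]' 30
```

```text
tcp_pos: [0.4547, 0.0156, -0.0032]
contact_force: [0.4, -0.1, 0.4]
clock: 10.52
tcp_pos: [0.4548, 0.0156, -0.003]
orientation: [3.141, 0.077, 0.0]
contact_force: [0.6, 0.3, 0.2]
grip_width: 0.0597
gripper_force: 0.0
```

It closed to 60 mm without force, so the tips are probably still above the lid. I check with one picture.

```bash
python3 - <<'E'
from h import *
p,_=state();save('side','s7.png')
s=cv2.imread('pics/s7.png');u,v=280,276
h=cv2.cvtColor(s,cv2.COLOR_BGR2HSV);m=cv2.inRange(h,(60,60,30),(95,255,255));q=np.zeros_like(m);q[260:305,255:315]=m[260:305,255:315]
print(cv2.boundingRect(q),proj('side',p))
cv2.imwrite('pics/c7.png',cv2.resize(s[v-50:v+35,u-55:u+55],(770,595),interpolation=2))
E
```

```text
t 10.525 p [ 0.4548  0.0156 -0.003 ] yaw -87.2 z [ 0. -0. -1.] j [-0.52  0.51  0.42  2.24 -0.46  0.47 -1.25] w 0.05971260771029524 [0.55241355 0.30461688 0.23228442]
(270, 274, 16, 15) [np.float64(281.62310879838896), np.float64(285.7498193726911)]
```

View pics/c7.png

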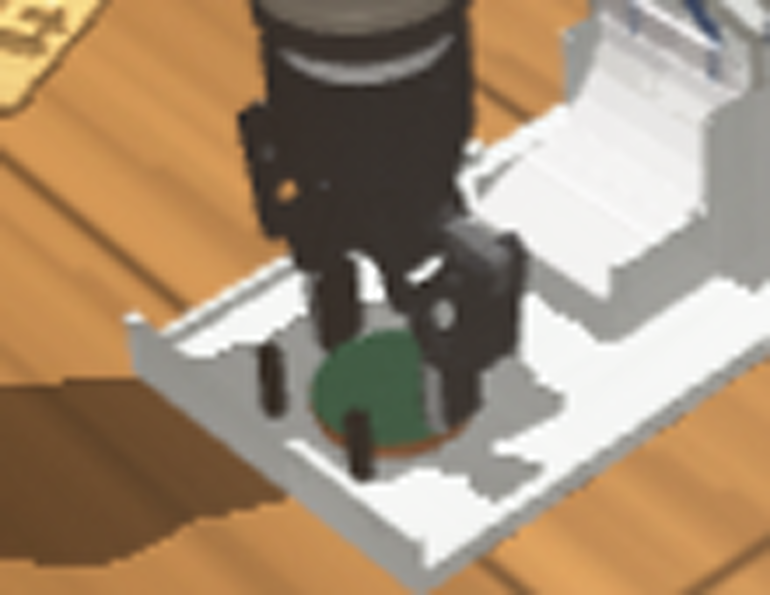

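The tips hover just above the lid's rim, centred on it, so the true tips are about 20 mm above the reported TCP. I open, lower about 10 mm in two steps watching the force, then close.

```bash
python3 -m jog '[{"rx":0,"ry":0,"rz":0,"x":0,"y":0,"z":0,"jaw":0.88},{"rx":0,"ry":0,"rz":0,"x":0,"y":0,"z":0,"jaw":0.88},{"rx":0,"ry":0,"rz":0,"x":0,"y":0,"z":0,"jaw":0.88},{"rx":0,"ry":0,"rz":0,"x":0,"y":0,"z":-0.08,"jaw":0.88},{"rx":0,"ry":0,"rz":0,"x":0,"y":0,"z":0,"jaw":0.88}]' 30 | egrep 'pos|contact|width'
python3 -m jog '[{"rx":0,"ry":0,"rz":0,"x":0,"y":0,"z":-0.08,"jaw":0.88},{"rx":0,"ry":0,"rz":0,"x":0,"y":0,"z":0,"jaw":0.88},{"rx":0,"ry":0,"rz":0,"x":0,"y":0,"z":0,"jaw":0.88}]' 30 | egrep 'pos|contact'
```

```text
tcp_pos: [0.4545, 0.0156, -0.0082]
contact_force: [-0.1, 0.0, 0.2]
grip_width: 0.0803
tcp_pos: [0.4547, 0.0155, -0.0126]
contact_force: [0.4, 0.1, -0.6]
```

```bash
python3 -m jog '[{"rx":0,"ry":0,"rz":0,"x":0,"y":0,"z":0,"jaw":0.4},{"rx":0,"ry":0,"rz":0,"x":0,"y":0,"z":0,"jaw":0.4},{"rx":0,"ry":0,"rz":0,"x":0,"y":0,"z":0,"jaw":0.4},{"rx":0,"ry":0,"rz":0,"x":0,"y":0,"z":0,"jaw":0.4}]' 30
```

```text
clock: 12.08
tcp_pos: [0.4548, 0.0156, -0.0126]
orientation: [3.141, 0.077, -0.0]
contact_force: [0.7, 0.6, -0.1]
grip_width: 0.0636
gripper_force: 33.3
```

Gripped over the full diameter: 63.6 mm read for 66, the same 2 mm offset as before. I firm the grip and lift.

```bash
python3 -m jog '[{"rx":0,"ry":0,"rz":0,"x":0,"y":0,"z":0,"jaw":-1},{"rx":0,"ry":0,"rz":0,"x":0,"y":0,"z":0.1,"jaw":-1},{"rx":0,"ry":0,"rz":0,"x":0,"y":0,"z":0.3,"jaw":-1},{"rx":0,"ry":0,"rz":0,"x":0,"y":0,"z":0.6,"jaw":-1},{"rx":0,"ry":0,"rz":0,"x":0,"y":0,"z":0.8,"jaw":-1},{"rx":0,"ry":0,"rz":0,"x":0,"y":0,"z":0.5,"jaw":-1},{"rx":0,"ry":0,"rz":0,"x":0,"y":0,"z":0,"jaw":-1}]' 60
```

```text
clock: 12.95
tcp_pos: [0.4562, 0.016, 0.1275]
orientation: [-3.139, -0.077, -0.007]
contact_force: [-0.2, 0.7, -0.8]
grip_width: 0.0621
gripper_force: 66.5
```

```bash
python3 -m jog '[{"rx":0,"ry":0,"rz":0,"x":0.03,"y":-0.5,"z":0,"jaw":-1},{"rx":0,"ry":0,"rz":0,"x":0.03,"y":-0.75,"z":0,"jaw":-1},{"rx":0,"ry":0,"rz":0,"x":0.03,"y":-0.75,"z":0,"jaw":-1},{"rx":0,"ry":0,"rz":0,"x":0.03,"y":-0.75,"z":0,"jaw":-1},{"rx":0,"ry":0,"rz":0,"x":0.03,"y":-0.75,"z":0,"jaw":-1},{"rx":0,"ry":0,"rz":0,"x":0.03,"y":-0.75,"z":0,"jaw":-1},{"rx":0,"ry":0,"rz":0,"x":0.03,"y":-0.6,"z":0,"jaw":-1},{"rx":0,"ry":0,"rz":0,"x":0.01,"y":-0.33,"z":0,"jaw":-1}]' 60
python3 -m jog '[{"rx":0,"ry":0,"rz":0,"x":0,"y":0,"z":0,"jaw":-1},{"rx":0,"ry":0,"rz":0,"x":0,"y":0,"z":0,"jaw":-1},{"rx":0,"ry":0,"rz":0,"x":0,"y":0,"z":0,"jaw":-1}]' 60
python3 - <<'E'
from h import *
p,_=state();save('side','s8.png');save('top','t8.png')
for f,n in(('s8','side'),('t8','top')):
    h=cv2.cvtColor(cv2.imread(f'pics/{f}.png'),cv2.COLOR_BGR2HSV);m=cv2.inRange(h,(60,60,30),(95,255,255));q=np.zeros_like(m)
    u,v=map(int,proj(n,p+[0,0,.025]));q[v-35:v+35,u-35:u+35]=m[v-35:v+35,u-35:u+35]
    print(n,u,v,cv2.boundingRect(q),cv2.countNonZero(q))
E
```

```text
clock: 13.95
tcp_pos: [0.4667, -0.2972, 0.1242]
orientation: [3.141, 0.073, -0.003]
contact_force: [0.4, 1.2, -1.7]
grip_width: 0.0621
gripper_force: 66.5
clock: 14.32
tcp_pos: [0.4681, -0.2937, 0.125]
orientation: [-3.14, -0.08, 0.001]
contact_force: [0.2, -0.6, -0.5]
grip_width: 0.0622
gripper_force: 66.5
t 14.325 p [ 0.4681 -0.2937  0.125 ] yaw -87.1 z [-0.001  0.001 -1.   ] j [-0.06  0.45  0.66  1.96 -0.36  0.85 -0.73] w 0.06219762544249451 [ 0.21209164 -0.6348733  -0.46518255]
side 371 304 (358, 294, 23, 20) 375
top 442 260 (431, 246, 15, 28) 135
```

The fingers hide part of the lid's rim, so I map the green pixels to the lid's plane and use the free edges along x. Along y the grip itself centres the lid. I also re-measure the jar rim from the first pictures.

```bash
python3 - <<'E'
from h import *
np.set_printoptions(precision=4,suppress=True)
p=np.array([.4681,-.2937,.125])
for z in(.148,.1536):
  for f,n in(('s8','side'),('t8','top')):
    h=cv2.cvtColor(cv2.imread(f'pics/{f}.png'),cv2.COLOR_BGR2HSV);m=cv2.inRange(h,(60,60,30),(95,255,255))
    u,v=map(int,proj(n,p+[0,0,.025]));q=np.zeros_like(m);q[v-35:v+35,u-35:u+35]=m[v-35:v+35,u-35:u+35]
    big=cv2.resize(q,None,fx=4,fy=4,interpolation=1)
    P=np.argwhere(big>127)[:,::-1]/4-.375;W=np.array([onz(n,a,b,z)[:2] for a,b in P])
    s=W[abs(W[:,1]-p[1])<.006];print(z,n,'x ext',s[:,0].min(),s[:,0].max(),s[:,0].mean() if len(s) else 0,'mid',(s[:,0].min()+s[:,0].max())/2,'y ext',W[:,1].min(),W[:,1].max())
# jar rim in initial pictures: bright rim ring / neck outline
for f,n,b in(('t0','top',(235,290,405,465)),('s0','side',(310,365,345,395))):
    g=cv2.cvtColor(cv2.imread(f'pics/{f}.png'),cv2.COLOR_BGR2HSV)[b[0]:b[1],b[2]:b[3]]
    for th in(215,225,235):
        m=cv2.inRange(g,(0,0,th),(180,40,255))
        for c,hh in zip(*[iter(cv2.findContours(m,cv2.RETR_CCOMP,1)[0]),cv2.findContours(m,cv2.RETR_CCOMP,1)[1][0]]):
            if len(c)>=12 and cv2.contourArea(c)>60: e=cv2.fitEllipse(c);print(n,th,'hole' if hh[3]>=0 else 'outer',np.round(np.array(e[0])+[b[2],b[0]],1),np.round(e[1],1),'->',onz(n,*(np.array(e[0])+[b[2],b[0]]),.078))
E
```

```text
Traceback (most recent call last):
  File "h.py", line 8, in onz
    o,d=ray(n,u,v);return o+d*(z-o[2])/d[2]
        ~~~^^^^^^^
  File "h.py", line 5, in ray
    c=camera_params(n);R=np.array(c['R']);t=np.array(c['t'])
ValueError: time passes only in moves, steps and waits
```

```bash
sed -i 's/^def save/import functools\ncamera_params=functools.lru_cache(None)(camera_params)\ndef save/' h.py
python3 - <<'E'
from h import *
np.set_printoptions(precision=4,suppress=True)
p=np.array([.4681,-.2937,.125])
for z in(.148,.1536):
  for f,n in(('s8','side'),('t8','top')):
    h=cv2.cvtColor(cv2.imread(f'pics/{f}.png'),cv2.COLOR_BGR2HSV);m=cv2.inRange(h,(60,60,30),(95,255,255))
    u,v=map(int,proj(n,p+[0,0,.025]));q=np.zeros_like(m);q[v-35:v+35,u-35:u+35]=m[v-35:v+35,u-35:u+35]
    big=cv2.resize(q,None,fx=4,fy=4,interpolation=1)
    P=np.argwhere(big>127)[:,::-1]/4-.375;W=np.array([onz(n,a,b,z)[:2] for a,b in P])
    s=W[abs(W[:,1]-p[1])<.006]
    print(z,n,len(s),'y ext',W[:,1].min(),W[:,1].max(),'x all',W[:,0].min(),W[:,0].max())
    if len(s):print('  x ext',s[:,0].min(),s[:,0].max(),'mid',(s[:,0].min()+s[:,0].max())/2)
for f,n,b in(('t0','top',(235,290,405,465)),('s0','side',(310,365,345,395))):
    g=cv2.cvtColor(cv2.imread(f'pics/{f}.png'),cv2.COLOR_BGR2HSV)[b[0]:b[1],b[2]:b[3]]
    for th in(215,225,235):
        cs,hi=cv2.findContours(cv2.inRange(g,(0,0,th),(180,40,255)),cv2.RETR_CCOMP,1)
        for c,hh in zip(cs,hi[0] if len(cs) else []):
            if len(c)>=12 and cv2.contourArea(c)>60:
                e=cv2.fitEllipse(c);a=np.array(e[0])+[b[2],b[0]];print(n,th,'hole' if hh[3]>=0 else 'outer',a.round(1),np.round(e[1],1),'->',onz(n,*a,.078))
E
```

```text
0.148 side 1553 y ext -0.3193664222873215 -0.2602013911525025 x all 0.4416143730710529 0.5019664565912028
  x ext 0.4416143730710529 0.4975711069570189 mid 0.4695927400140359
0.148 top 932 y ext -0.30121992442370665 -0.2694000377868787 x all 0.4397107784563739 0.49982436436973954
  x ext 0.43972596343713827 0.49981045968769133 mid 0.4697682115624148
0.1536 side 1634 y ext -0.3225884246282111 -0.263881517507593 x all 0.43761434528066145 0.4974991132558463
  x ext 0.43761434528066145 0.4959381450352448 mid 0.46677624515795313
0.1536 top 854 y ext -0.2997642701251433 -0.2681269089664437 x all 0.4397789198121813 0.4995476817123101
  x ext 0.43980911489689195 0.4995476817123101 mid 0.469678398304601
top 215 outer [432.  260.4] [28.6 29. ] -> [ 0.4687 -0.2885  0.078 ]
top 215 hole [437.7 260.4] [14.7 18.9] -> [ 0.4688 -0.3016  0.078 ]
top 215 hole [429.7 259.5] [17.  21.2] -> [ 0.4707 -0.2833  0.078 ]
top 225 outer [432.1 260.4] [28.4 28.7] -> [ 0.4686 -0.2887  0.078 ]
top 225 hole [437.5 260.3] [15.5 19. ] -> [ 0.469  -0.3011  0.078 ]
top 225 hole [430. 260.] [17.6 22.2] -> [ 0.4694 -0.2838  0.078 ]
top 235 outer [434.9 261.4] [21.4 25.6] -> [ 0.4664 -0.2951  0.078 ]
top 235 hole [437.1 260.3] [16.5 19.8] -> [ 0.4689 -0.3001  0.078 ]
side 215 outer [369.7 335. ] [29.6 30.4] -> [ 0.4512 -0.3099  0.078 ]
side 215 hole [369.6 335. ] [16.4 23.3] -> [ 0.4511 -0.3095  0.078 ]
side 215 hole [370.4 327.1] [14.1 21. ] -> [ 0.4693 -0.2953  0.078 ]
side 225 outer [369.8 334.5] [27.4 29.3] -> [ 0.4525 -0.309   0.078 ]
side 225 hole [370.5 327.1] [14.1 21.4] -> [ 0.4693 -0.2955  0.078 ]
side 235 outer [369.5 337.2] [22.8 28.5] -> [ 0.4464 -0.3138  0.078 ]
side 235 outer [370.4 327.6] [16.2 21.7] -> [ 0.4681 -0.2964  0.078 ]
side 235 hole [370.4 327.2] [14.6 21.7] -> [ 0.469  -0.2954  0.078 ]
```

Jar rim at (0.469,-0.2955), from the side inner-rim ellipse and the top view; lid x about 0.4695. I nudge y by -1.8 mm, lower to just above the rim, then feel for contact.

```bash
python3 -m jog '[{"rx":0,"ry":0,"rz":0,"x":0,"y":-0.03,"z":-0.3,"jaw":-1},{"rx":0,"ry":0,"rz":0,"x":0,"y":0,"z":-0.3,"jaw":-1},{"rx":0,"ry":0,"rz":0,"x":0,"y":0,"z":-0.3,"jaw":-1},{"rx":0,"ry":0,"rz":0,"x":0,"y":0,"z":-0.1,"jaw":-1},{"rx":0,"ry":0,"rz":0,"x":0,"y":0,"z":0,"jaw":-1},{"rx":0,"ry":0,"rz":0,"x":0,"y":0,"z":0,"jaw":-1}]' 60
```

```text
clock: 15.18
tcp_pos: [0.4683, -0.2974, 0.0658]
orientation: [3.14, 0.076, 0.001]
contact_force: [-0.4, 0.5, -1.0]
grip_width: 0.0621
gripper_force: 66.5
```

```bash
for i in 1; do :; done; python3 -m jog '[{"rx":0,"ry":0,"rz":0,"x":0,"y":0.02,"z":-0.05,"jaw":-1},{"rx":0,"ry":0,"rz":0,"x":0,"y":0,"z":0,"jaw":-1},{"rx":0,"ry":0,"rz":0,"x":0,"y":0,"z":0,"jaw":-1}]' 60 | egrep 'pos|cont'
python3 -m jog '[{"rx":0,"ry":0,"rz":0,"x":0,"y":0,"z":-0.05,"jaw":-1},{"rx":0,"ry":0,"rz":0,"x":0,"y":0,"z":0,"jaw":-1}]' 60 | egrep 'pos|cont'
```

```text
tcp_pos: [0.4681, -0.2958, 0.0626]
contact_force: [-0.5, -0.1, -0.4]
tcp_pos: [0.4678, -0.2957, 0.0592]
contact_force: [-1.4, -0.6, -0.6]
```

```bash
python3 -m jog '[{"rx":0,"ry":0,"rz":0,"x":0,"y":0,"z":-0.03,"jaw":-1},{"rx":0,"ry":0,"rz":0,"x":0,"y":0,"z":0,"jaw":-1}]' 60 | egrep 'pos|cont'
```

```text
tcp_pos: [0.4679, -0.2957, 0.0575]
contact_force: [0.6, -0.1, -0.5]
```

```bash
python3 -m jog '[{"rx":0,"ry":0,"rz":0,"x":0,"y":0,"z":-0.02,"jaw":-1},{"rx":0,"ry":0,"rz":0,"x":0,"y":0,"z":0,"jaw":-1}]' 60 | egrep 'pos|cont'
python3 -m jog '[{"rx":0,"ry":0,"rz":0,"x":0,"y":0,"z":-0.02,"jaw":-1},{"rx":0,"ry":0,"rz":0,"x":0,"y":0,"z":0,"jaw":-1}]' 60 | egrep 'pos|cont'
```

```text
tcp_pos: [0.4684, -0.2962, 0.0569]
contact_force: [-0.6, 0.5, 4.6]
tcp_pos: [0.469, -0.2967, 0.0567]
contact_force: [-3.8, 1.7, 13.9]
```

Contact at TCP z 0.057, where the flange should meet the rim (plug-on-rim would come 4 mm higher). I ease off, let go and rise.

```bash
python3 -m jog '[{"rx":0,"ry":0,"rz":0,"x":0,"y":0,"z":0.03,"jaw":-1},{"rx":0,"ry":0,"rz":0,"x":0,"y":0,"z":0,"jaw":-1},{"rx":0,"ry":0,"rz":0,"x":0,"y":0,"z":0,"jaw":0.6},{"rx":0,"ry":0,"rz":0,"x":0,"y":0,"z":0,"jaw":0.85},{"rx":0,"ry":0,"rz":0,"x":0,"y":0,"z":0,"jaw":0.9},{"rx":0,"ry":0,"rz":0,"x":0,"y":0,"z":0,"jaw":0.9},{"rx":0,"ry":0,"rz":0,"x":0,"y":0,"z":0.2,"jaw":0.9},{"rx":0,"ry":0,"rz":0,"x":0,"y":0,"z":0.5,"jaw":0.9}]' 20
python3 -m jog '[{"rx":0,"ry":0,"rz":0,"x":0,"y":0,"z":0.9,"jaw":1},{"rx":0,"ry":0,"rz":0,"x":0,"y":0.5,"z":0.8,"jaw":1},{"rx":0,"ry":0,"rz":0,"x":0,"y":0.9,"z":0,"jaw":1},{"rx":0,"ry":0,"rz":0,"x":0,"y":0.9,"z":0,"jaw":1},{"rx":0,"ry":0,"rz":0,"x":0,"y":0.9,"z":0,"jaw":1},{"rx":0,"ry":0,"rz":0,"x":0,"y":0,"z":0,"jaw":1},{"rx":0,"ry":0,"rz":0,"x":0,"y":0,"z":0,"jaw":1}]' 20
python3 - <<'E'
from h import *
np.set_printoptions(precision=4,suppress=True)
save('side','s9.png');save('top','t9.png')
for f,n,b in(('t9','top',(235,290,405,465)),('s9','side',(300,365,340,400))):
    h=cv2.cvtColor(cv2.imread(f'pics/{f}.png'),cv2.COLOR_BGR2HSV)[b[0]:b[1],b[2]:b[3]]
    k=max(cv2.findContours(cv2.inRange(h,(60,60,30),(95,255,255)),0,1)[0],key=cv2.contourArea)
    e=cv2.fitEllipse(k);a=np.array(e[0])+[b[2],b[0]];print(n,a,e[1],onz(n,*a,.086))
    if n=='top':A=a
    # belly of jar
    w=cv2.inRange(h,(0,0,150),(180,60,255));print('white bbox',cv2.boundingRect(w),b)
print('two-view',two(A,a))
W=[onz('side',*(q[0]+np.array([340,300])),.086)[:2]*1000 for q in k];print(cv2.minEnclosingCircle(np.array(W,np.float32)), 'flat ellipse axes mm',cv2.fitEllipse(np.array(W,np.float32))[1])
E
```

```text
clock: 17.55
tcp_pos: [0.4672, -0.2954, 0.0991]
orientation: [-3.14, -0.076, 0.004]
contact_force: [1.2, 0.7, -0.0]
grip_width: 0.081
gripper_force: 0.0
clock: 18.42
tcp_pos: [0.4681, -0.1044, 0.2016]
orientation: [3.14, 0.077, 0.001]
contact_force: [0.2, -0.3, 0.1]
grip_width: 0.0853
gripper_force: 0.0
top [436.3733 260.1518] (26.25989532470703, 26.919109344482422) [ 0.4692 -0.2966  0.086 ]
white bbox (0, 8, 33, 47) (235, 290, 405, 465)
side [370.9053 325.5339] (20.63608741760254, 27.364830017089844) [ 0.4679 -0.2974  0.086 ]
white bbox (0, 31, 46, 34) (300, 365, 340, 400)
two-view (array([ 0.469 , -0.2968,  0.0847]), np.float64(0.0004672034119901242))
((468.5709228515625, -296.997802734375), 31.585445404052734) flat ellipse axes mm (60.51685333251953, 61.18317413330078)
```

The lid is at (0.469,-0.297), with its top 85 mm up against 86 expected (this view pair read the rim 1.5 mm low too). It looks round and flat, green face up, within 2 mm of the mouth centre.

```bash
python3 -c "
from bench import r
print(r.hand_in())"
```

```text
the job is handed in; nothing more can be done
None
```

The lid went through the twist guide, landed green face up in the tray, and now sits flat, green face up, on the small white jar; I let go and handed the job in after about 18.5 s, but the hand-in returned no verdict.

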